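# Hold a toolmaker's square seated in the corner of a fixture

## Robot

A 7-joint arm with a two-finger parallel gripper is mounted at the origin on the work surface; the furniture and walls round the work are solid. World frame = base frame: x ahead of the robot, y to its left, z up, the work surface at z = 0. Lengths are in m, angles in rad, forces in N, time in s.
With the tool pointing down it reaches from about 0.4 to 0.875 m from the base axis. Payload 19.3 kg.
Tool frame: the origin (TCP) lies at the very end of the fingers, on their centre line; the grasp point (between the pads) lies 19 mm behind it; z points along the fingers, y is the line along which they close (so a half turn about z gives the same grasp; the last joint's range is limited). The gripper opens to 85 mm and grips with 20 to 120 N. Pads are 22 mm wide; open, the fingers measure 114 mm over their backs; the gripper's body (76 mm by 85 mm) begins 54 mm behind the grasp point. The pads swing forward as they close: fully open they stand 13 mm farther back than shut.
Start: joints at [-1.27, 0.521, -0.036, 1.599, 0.021, 1.021, -0.113], TCP at [0.226, 0.583, 0.231] pointing down, gripper open.
Joint ranges: [-2.91, 2.91], [-0.3, 2.13], [-1.5, 1.42], [0.17, 2.43], [-1.26, 4.41], [0.16, 1.93], [-2.52, 2.52]. Speed limits (rad/s): [1.89, 1.89, 2.39, 2.39, 3.01, 3.01, 3.01].

## Interface

Orientations are given as a rotation vector (axis times angle).
In Python, from cell import readout, viewer, workorder, models gives the robot as it stands. The module is installed in compiled form; this text tells all that it offers.
- The arm moves only by the tool move_arm, never from a script. Its arguments are lists of equal length, an entry for each row: "angular": the turn, a rotation vector about the tool's x, y, z in degrees, a list of three; "slide": the shift along the tool's x, y, z in m, a list of three; "claw": the finger opening in m, from 0 to 0.0854. A call has 1 to 8 rows; each row is the pose to reach, as a shift and turn from the pose commanded when the call began, along the tool's axes at that moment; what a row does not reach only later rows make up. A row lasts 1/10 s, in which the tool goes at most 50 mm and 8.59 degrees, less where a joint would pass 70% of its speed; a pose out of reach is approached as far as the arm can. A call with a gripper value outside its range is refused whole. The fingers move at their own pace and stop on an object; "squeeze" is the grip in N (left out, the last holds). Time passes only in rows, so rows that repeat a pose let the fingers close. It gives the time, the measured TCP pose, the force, the opening and the grip force at its end, in the units of the state.
- readout.observe(): the state, without advancing time (a new reading comes with each control period).
- viewer.camera(name): name is "scene" or "top"; returns a dict with "frame" (480x640x3 uint8, red, green, blue), "z_map" (480x640 float32, m along the optical axis (not along the pixel's ray), 0 where there is no reading), "fx", "fy", "cx", "cy" (pixels), "dist" ([k1, k2, p1, p2, k3] as OpenCV has them; the pictures are not rectified), "xyz" and "rotation" of the camera in the world. Camera axes: x right, y down, z forward; pixel columns grow to the right and rows downward; lengths in m; the calibration is good to about 2 mm. A picture is of the moment at which its call begins.
- workorder.finish_job(): hands the job in; it is judged then, once.
Trained networks look in the newest picture that a camera, given by its name, has taken for a name from the list of things; names that differ only in an ending like _2 or _b are one class to them, and where a whole thing is asked for, a point or a joint stands for the part that bears it (a point fixed in the world has none). Each returns a list of dicts, best first, with "score" (0 to 1); they miss things now and then, are a little off and sometimes report something else, mostly with a low value. They report only what shows in the picture. A call takes as long as a camera call.
- models.recognise(camera, label): "extent" ([centre column, centre row, width, height] in pixels, round what is visible of it).
- models.outline_of(camera, label): "region" (480x640 bool, what is visible of it) and "extent" ([centre column, centre row, width, height] in pixels, round what is visible of it).
- models.mark_of(camera, label): "point" ([column, row] in pixels: a listed point, or the origin of a listed thing).
The state is a dict: "time_s": time; "joints": joint angles; "qvel": joint speeds; "joint_efforts": joint torques, N m; "ee_pos": TCP position; "orientation": TCP orientation; "contact_force": force on the tool from outside, world axes, zero at the start; "ft_torque": the same for the moment, N m; "width": finger opening in m; "gripper_force": force on a finger pad.
Only numpy, scipy, OpenCV 4.12 (cv2) and the standard library are available. Lean on these libraries where they do the work, as an engineer would, in place of code of your own. Each camera call takes 0.05 s, during which the arm holds its last target. There are 200 camera calls.

## Task

Pick up the loose steel toolmaker's square, lower it foot down into the fixture's channel in front of the bridge, and slide it along, blade first and under the bridge, until it sits in the corner: foot flat on the bed and blade flat against the upright stop. Finish while still gripping it and pressing it both down and forward with about 10 N each (never more than 60 N), and do not let go. Leave the black specimens where they are.

Things in the scene. Friction and masses are not known exactly. Their poses are not given: they have to be found in the camera images.
- square_grip (a point): Grip point of the loose L-shaped bare steel square standing on its foot (bar 125 long, 18 wide, 30 high): mid-width, 15 mm above the underside, at the dark side rectangles, near the centre of mass. x along the foot to the blade, y across the foot (grip these 18 mm), z up. Blade face 70 mm ahead (+x), foot's end 58 mm behind. Keep fingertips 10 mm or more above the underside, so as to clear the rails.
- square_heel (a point): Point on the square (axes as square_grip) where the planes of its front blade face and its underside meet, mid-width: 70 mm ahead of square_grip and 15 mm below it. The heel itself is relieved by 3 mm. The blade is 12 mm thick, 18 mm wide and stands at the front end of the foot, its top 50 mm above the underside.
- square: The square as a whole, 0.2 to 0.3 kg, ground and lightly oiled, so it slides easily on the bed and stop (friction about 0.15); origin on its underside, 15 mm below square_grip, same axes.
- fixture_corner (a point): Inside corner of the immovable fixture, where the bed's top meets the stop's face, on the channel's centre line, 12 mm above the bench. x along the channel from its open end into the stop, y across it, z up. The seated square has square_heel here and its axes along these. The channel starts 150 mm back (-x) of here.
- fixture_bed: Fixed steel strip, the floor of the channel; its top is 12 mm above the bench. It lies between two rails 26 mm apart, 12 mm wide, tops 6 mm above the bed, on a base plate 96 mm wide and 8 mm high. Origin on the bench 12 mm below fixture_corner, same axes.
- fixture_stop: Fixed upright steel plate that closes the channel, 60 mm wide, rising 60 mm above the bed; its face is the plane x = 0 of fixture_corner. Origin and axes as fixture_bed.
- fixture_bridge: Fixed dark steel bridge over the channel, 6 to 24 mm in front of the stop: underside 55 mm and top 63 mm above the bed, posts 28 mm apart inside and 52 mm outside. So the square can be lowered in only with its blade face well over 24 mm (say 45 mm) short of the stop. Origin and axes as fixture_bed.
- specimen_a: Bystander: black resin specimen cylinder, 31 mm across and 21 mm high, beside the fixture. Origin at the centre of its underside.
- specimen_b: Bystander: black resin specimen cylinder, 31 mm across and 18 mm high, beyond the square. Origin at the centre of its underside.
- specimen_c: Bystander: black resin specimen cylinder, 31 mm across and 18 mm high, to the left of the square. Origin at the centre of its underside.

How it is judged:
By the outcome, as a careful person would: the job done as asked, in the order asked, and still so for the second after the job is handed in, while the arm keeps its last pose, push and grip.
It also fails if it takes over 45 s, if anything falls off the work surface, if the arm or the gripper's body presses on something with over 40 N, if the wrist force passes 120 N, or if a joint passes its speed limit or range.

## Working session

There is one attempt and no reset: what is moved stays moved. The work goes in short steps, Python scripts to look and compute and a tool call to move; the robot and the scene stay as the last step left them, time stands still between calls to the robot, and variables do not carry over. Pictures are saved under pics/ and viewed, at most 10 in all, crops included, and the job is handed in when it is done.

Besides the shell and the picture viewer there is one more tool, called after "Call:" as a command line: name --argument value ..., lists and objects as JSON in quotes. move_arm: Moves the arm, as the interface text tells. Its arguments: {"type":"object","properties":{"angular":{"type":"array","items":{"type":"array","items":{"type":"number"}}},"slide":{"type":"array","items":{"type":"array","items":{"type":"number"}}},"claw":{"type":"array","items":{"type":"number"}},"squeeze":{"type":"number"}},"required":["angular","slide","claw"]}

```bash
mkdir -p pics; cat > h.py <<'E'
import numpy as np, cv2
from scipy.spatial.transform import Rotation as R
from cell import readout, viewer, workorder, models
def cam(n):
    c=viewer.camera(n); c['K']=np.array([[c['fx'],0,c['cx']],[0,c['fy'],c['cy']],[0,0,1.]]); c['D']=np.array(c['dist'],float)
    r=np.array(c['rotation'],float); c['R']=r if r.shape==(3,3) else R.from_rotvec(r).as_matrix(); c['t']=np.array(c['xyz']); return c
def rays(c,uv):
    p=cv2.undistortPoints(np.array(uv,float).reshape(-1,1,2),c['K'],c['D']).reshape(-1,2)
    return np.c_[p,np.ones(len(p))]
def atz(c,uv,z):
    d=rays(c,uv)@c['R'].T; return c['t']+d*((z-c['t'][2])/d[:,2])[:,None]
def cloud(c,mask):
    v,u=np.nonzero(mask&(c['z_map']>0)); return (rays(c,np.c_[u,v])*c['z_map'][v,u][:,None])@c['R'].T+c['t']
def proj(c,P):
    rv=cv2.Rodrigues(c['R'].T)[0]; return cv2.projectPoints(np.array(P,float).reshape(-1,1,3),rv,-c['R'].T@c['t'],c['K'],c['D'])[0].reshape(-1,2)
E
python3 - <<'E'
from h import *
print(readout.observe())
for n in ['scene','top']:
    c=cam(n); cv2.imwrite(f'pics/{n}0.png',c['frame'][:,:,::-1]); print(n,c['t'],c['R'].round(3).tolist(),c['fx'],c['D'])
    for l,z in [('square_grip',.015),('square_heel',0),('fixture_corner',.012),('square',0),('fixture_bridge',0),('specimen_a',0)]:
        for m in models.mark_of(n,l)[:3]: print(l,m['score'],np.round(m['point'],1),atz(c,[m['point']],z).round(4))
E
```

```text
{'time_s': 0.0, 'joints': array([-1.27020861,  0.52201985, -0.03633239,  1.60002256,  0.02118529,
        1.0210905 , -0.11277699]), 'qvel': array([ 1.25728179e-03,  2.77500957e-05, -1.05305029e-03, -3.59582176e-04,
        6.87982097e-04, -7.36820399e-04,  2.02780079e-04]), 'joint_efforts': array([-2.26238262e-03, -9.27099752e+01,  1.97868124e+00, -3.69929087e+01,
        1.76414702e-02,  8.11348145e-03,  3.85943770e-05]), 'ee_pos': array([0.22637162, 0.58219207, 0.23071682]), 'orientation': array([-5.79058928e-01, -3.08761634e+00,  1.80100753e-03]), 'contact_force': array([-0.17792209,  0.21353957, -0.18317958]), 'ft_torque': array([ 0.08402188, -0.03687206, -0.04820652]), 'gripper_force': 0.0, 'width': 0.08540777209227211}
scene [ 0.33243373 -1.00152612  0.77399999] [[0.962, -0.178, 0.204], [-0.271, -0.587, 0.763], [-0.016, -0.79, -0.613]] 504.7421345965373 [-0.00186643  0.          0.          0.          0.        ]
square_grip 0.91 [286.6 204.4] [[0.5232 0.0713 0.015 ]]
square_heel 0.59 [316.7 212.4] [[0.5944 0.0338 0.    ]]
fixture_corner 0.72 [366.8 305.4] [[ 0.6037 -0.3266  
[... 239 characters left out ...]
imen_a 0.49 [345.6 194.8] [[0.6915 0.0898 0.    ]]
top [ 0.36054137 -0.08466669  1.1368266 ] [[-0.106, -0.972, 0.211], [-0.994, 0.103, -0.024], [0.002, -0.213, -0.977]] 514.2261467608938 [-0.07596455  0.          0.          0.          0.        ]
square_grip 0.96 [245.6 281.3] [[0.5157 0.0624 0.015 ]]
square_heel 0.64 [253.  248.5] [[0.59   0.0421 0.    ]]
fixture_corner 0.67 [409.9 224.4] [[ 0.6055 -0.315   0.012 ]]
square 0.95 [248. 281.] [[0.5179 0.059  0.    ]]
fixture_bridge 0.83 [415.2 224.4] [[ 0.6068 -0.3296  0.    ]]
specimen_a 0.7 [230.  210.8] [[0.6832 0.0878 0.    ]]
specimen_a 0.65 [458.4 232.4] [[ 0.5779 -0.4254  0.    ]]
specimen_a 0.52 [160.1 297. ] [[0.5023 0.2569 0.    ]]
```

```bash
python3 - <<'E'
import cv2
a=cv2.imread('pics/top0.png')[170:350,120:500]; cv2.imwrite('pics/topc.png',cv2.resize(a,None,fx=2.1,fy=2.1,interpolation=cv2.INTER_CUBIC))
a=cv2.imread('pics/scene0.png')[140:380,230:450]; cv2.imwrite('pics/scenec.png',cv2.resize(a,None,fx=2.5,fy=2.5,interpolation=cv2.INTER_CUBIC))
E
```

```text
(no output)
```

View pics/topc.png

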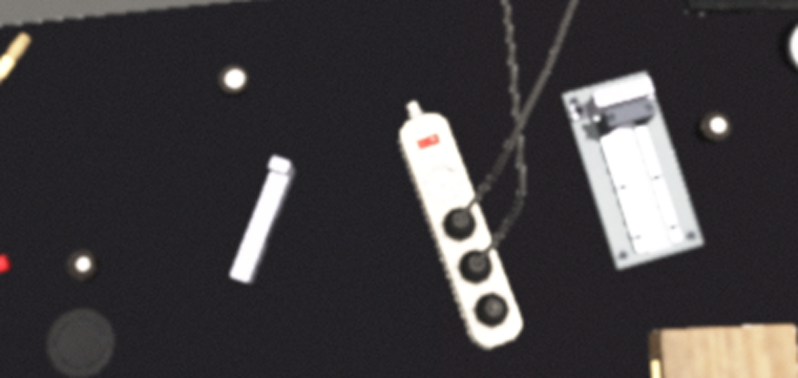

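View pics/scenec.png

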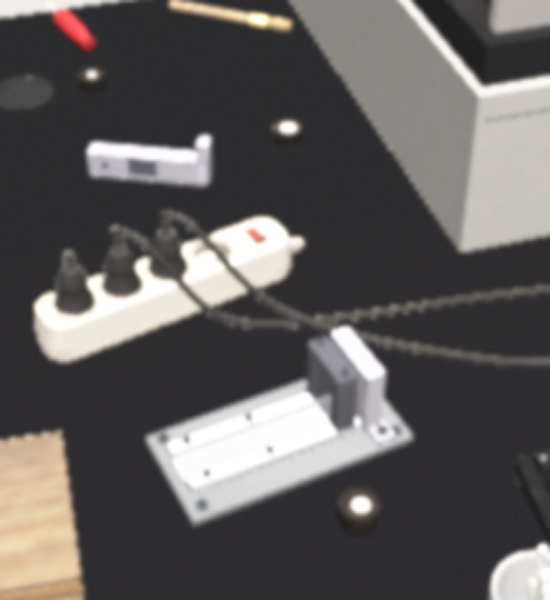

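The top crop shows the square's foot running from (240,275) to its blade at (282,165). The fixture base corners are at (562,95), (617,268) and (700,245), with the bridge at about (625,110). A power strip with plugs and cables lies between the two. Next I'll get the axes.

```bash
python3 - <<'E'
from h import *
for n in ['top','scene']:
    c=cam(n); print(n)
    m=models.outline_of(n,'square')[0]; P=cloud(c,m['region']); print('sq',m['score'],m['region'].sum(),np.percentile(P[:,2],[2,20,50,80,98]).round(4))
    T=P[(P[:,2]>.024)&(P[:,2]<.036)]; r=cv2.minAreaRect(T[:,:2].astype(np.float32)*1000); print('foot top rect',r,len(T))
    v,u=np.nonzero(m['region']); Q=atz(c,np.c_[u,v],.03)[:,:2]; q=Q-Q.mean(0); w=np.linalg.svd(q,full_matrices=False)[2][0]; print('mask dir',np.degrees(np.arctan2(w[1],w[0])), 'cen',Q.mean(0),cv2.minAreaRect(Q.astype(np.float32)*1000))
    B=P[P[:,2]>.04]; print('blade top',B.mean(0),len(B))
    for l in ['fixture_bed','fixture_stop','fixture_bridge']:
        for m in models.outline_of(n,l)[:1]:
            P=cloud(c,m['region']); print(l,m['score'],m['extent'],len(P),np.percentile(P[:,2],[2,20,50,80,98]).round(4))
            if l=='fixture_bed': 
                for a,b in [(.004,.010),(.010,.0145),(.015,.022)]:
                    T=P[(P[:,2]>a)&(P[:,2]<b)]; 
                    if len(T)>20: print(a,len(T),cv2.minAreaRect(T[:,:2].astype(np.float32)*1000))
            if l!='fixture_bed':
                T=P[P[:,2]>.06]; print(len(T),T.mean(0),cv2.minAreaRect(T[:,:2].astype(np.float32)*1000),T[:,2].mean())
    # base plate edge from bright mask
    s=models.mark_of(n,'fixture_corner')[0]['point']
    print('corner',s)
# plugs heights along way
c=cam('top'); P=cloud(c,np.ones((480,640),bool))
k=(P[:,0]>.35)&(P[:,0]<.7)&(P[:,1]>-.22)&(P[:,1]<.03); print('strip max z',np.percentile(P[k,2],[50,90,99,100]))
k=(P[:,0]>.3)&(P[:,0]<.8)&(P[:,1]>-.5)&(P[:,1]<.3); H=P[k]; print('tall pts', H[H[:,2]>.08][:5].round(3),(H[:,2]>.08).sum())
E
```

```text
top
sq 0.72 562 [0.0123 0.0274 0.0302 0.0326 0.0511]
foot top rect ((527.3570556640625, 63.120670318603516), (18.637065887451172, 125.09505462646484), 64.48858642578125) 453
mask dir 155.32619909171902 cen [0.528088  0.0611448] ((528.372802734375, 61.025917053222656), (23.24941062927246, 128.90386962890625), 66.0887222290039)
blade top [0.57916398 0.03703888 0.04932198] 43
fixture_bed 0.79 [427.0, 260.6, 27.2, 62.5] 667 [0.0077 0.0102 0.012  0.0139 0.0167]
0.004 106 ((525.4647216796875, -337.31121826171875), (136.57843017578125, 24.348684310913086), 9.810541152954102)
0.01 485 ((524.9715576171875, -336.3964538574219), (137.9821319580078, 25.58205223083496), 10.023523330688477)
0.015 53 ((523.9243774414062, -336.0863037109375), (127.68250274658203, 22.845449447631836), 9.14299201965332)
fixture_stop 0.6 [412.1, 217.6, 38.5, 17.3] 364 [0.0119 0.0352 0.0695 0.0727 0.0752]
226 [ 0.61381238 -0.3187276   0.07115874] ((614.6829833984375, -319.8605651855469), (17.418649673461914, 60.56963348388672), 9.646320343017578) 0.07115873757667095
fixture_bridge 0.6 [420.4, 229.9, 27.8, 16.1] 288 [0.0
[... 900 characters left out ...]
)
fixture_stop 0.75 [287.2, 203.4, 50.7, 19.4] 671 [0.0033 0.0121 0.0252 0.0325 0.0519]
0 [nan nan nan] ((0.0, 0.0), (0.0, 0.0), 0.0) nan
fixture_bridge 0.89 [361.4, 293.0, 20.1, 39.0] 514 [0.0219 0.0356 0.0596 0.0767 0.0808]
256 [ 0.5918282  -0.32932557  0.07414928] ((592.3659057617188, -324.54974365234375), (19.34181022644043, 52.88760757446289), 10.585253715515137) 0.07414927586244043
corner [364.6, 306.1]
strip max z [0.00105687 0.04213405 0.09162869 0.11076642]
tall pts [[0.799 0.208 0.612]
 [0.8   0.202 0.61 ]
 [0.799 0.2   0.61 ]
 [0.799 0.198 0.611]
 [0.799 0.197 0.61 ]] 49288<stdin>:16: RuntimeWarning: Mean of empty slice.
  ret = um.true_divide(
  ret = ret.dtype.type(ret / rcount)
```

```bash
cat >> h.py <<'E'
def goto(p,yaw):
    "slide & angular (deg) from the present pose to TCP p, tool down with tool x at yaw deg"
    s=readout.observe(); R0=R.from_rotvec(s['orientation']).as_matrix(); a=np.radians(yaw)
    Rt=np.array([[np.cos(a),np.sin(a),0],[np.sin(a),-np.cos(a),0],[0,0,-1]])
    print('slide',(R0.T@(np.array(p)-s['ee_pos'])).round(4).tolist(),'ang',np.degrees(R.from_matrix(R0.T@Rt).as_rotvec()).round(2).tolist(),
      '| pos',s['ee_pos'].round(4),'F',s['contact_force'].round(1),'w',round(s['width'],4),'g',round(s['gripper_force'],1),'t',s['time_s'],'j',s['joints'].round(2))
E
python3 -c "
from h import *
goto([.5215,.065,.15],155)"
```

```text
slide [-0.4625, -0.3755, 0.0813] ang [0.0, -0.0, 3.75] | pos [0.2265 0.5825 0.2313] F [-0.2 -1.   0.5] w 0.0855 g 0.0 t 1.35 j [-1.27  0.52 -0.04  1.6   0.02  1.02 -0.11]
```

Call:
move_arm --angular '[[0, 0, 1], [0, 0, 2], [0, 0, 3.75], [0, 0, 3.75], [0, 0, 3.75], [0, 0, 3.75], [0, 0, 3.75], [0, 0, 3.75]]' --slide '[[-0.03, -0.024, 0], [-0.06, -0.049, 0], [-0.09, -0.073, 0], [-0.12, -0.097, 0], [-0.15, -0.122, 0], [-0.18, -0.146, 0], [-0.21, -0.17, 0], [-0.24, -0.195, 0]]' --claw '[0.06, 0.06, 0.06, 0.06, 0.06, 0.06, 0.06, 0.06]' --squeeze 60

```text
time_s: 2.15
ee_pos: [0.3801, 0.3125, 0.2315]
orientation: [0.68, 3.067, 0.001]
contact_force: [0.5, 1.3, -0.3]
width: 0.0601
gripper_force: 0.0
```

```bash
python3 -c "
from h import *
goto([.5215,.065,.15],155)"
```

```text
slide [-0.2327, -0.1646, 0.0814] ang [0.03, 0.01, 0.01] | pos [0.3801 0.3125 0.2315] F [ 0.5  1.3 -0.3] w 0.0601 g 0.0 t 2.15 j [-0.84  0.31  0.04  1.94 -0.02  0.89  0.34]
```

Call:
move_arm --angular '[[0, 0, 0], [0, 0, 0], [0, 0, 0], [0, 0, 0], [0, 0, 0], [0, 0, 0], [0, 0, 0], [0, 0, 0]]' --slide '[[-0.033, -0.024, 0.01], [-0.067, -0.047, 0.02], [-0.1, -0.071, 0.035], [-0.133, -0.094, 0.05], [-0.167, -0.118, 0.065], [-0.2, -0.141, 0.075], [-0.233, -0.165, 0.081], [-0.233, -0.165, 0.081]]' --claw '[0.06, 0.06, 0.06, 0.06, 0.06, 0.06, 0.06, 0.06]'

```text
time_s: 2.95
ee_pos: [0.5225, 0.0604, 0.1496]
orientation: [0.69, 3.064, -0.003]
contact_force: [0.4, 0.9, 0.7]
width: 0.0604
gripper_force: 0.0
```

```bash
python3 - <<'E'
from h import *
c=cam('scene'); goto([.5215,.065,.012],155)
s=readout.observe()
f=c['frame'][:,:,::-1].copy()[120:270,180:380]; cv2.imwrite('pics/s1.png',cv2.resize(f,None,fx=4,fy=4,interpolation=cv2.INTER_CUBIC))
for n in ['scene','top']:
    if n=='top': c=cam(n)
    o=models.outline_of(n,'square')
    if o:
        P=cloud(c,o[0]['region']);T=P[(P[:,2]>.024)&(P[:,2]<.036)];print(n,o[0]['score'],len(T))
        if len(T)>30: print(cv2.minAreaRect(T[:,:2].astype(np.float32)*1000))
        B=P[(P[:,2]>.043)&(P[:,2]<.06)]; print('blade',len(B),B.mean(0))
    for l,z in [('square_grip',.015),('square_heel',0)]:
        for m in models.mark_of(n,l)[:1]: print(l,m['score'],atz(c,[m['point']],z))
E
```

```text
slide [0.0009, 0.0018, 0.1378] ang [-0.06, 0.0, -0.24] | pos [0.5216 0.0632 0.1498] F [0.  1.  0.7] w 0.0599 g 0.0 t 3.0 j [-0.31  0.48  0.11  1.94 -0.07  0.73  0.97]
scene 0.79 297
((528.4595947265625, 61.876590728759766), (25.151269912719727, 128.89064025878906), 63.7425651550293)
blade 38 [0.5799388  0.03449756 0.05018909]
square_grip 0.97 [[0.5174238  0.07446519 0.015     ]]
square_heel 0.61 [[0.58849781 0.01995875 0.        ]]
top 0.74 173
((532.1517333984375, 60.91483688354492), (18.608245849609375, 113.79205322265625), 64.59639739990234)
blade 38 [0.57842641 0.03701108 0.04995539]
square_grip 0.88 [[0.52517209 0.06604817 0.015     ]]
square_heel 0.84 [[0.58942092 0.04075217 0.        ]]
```

View pics/s1.png

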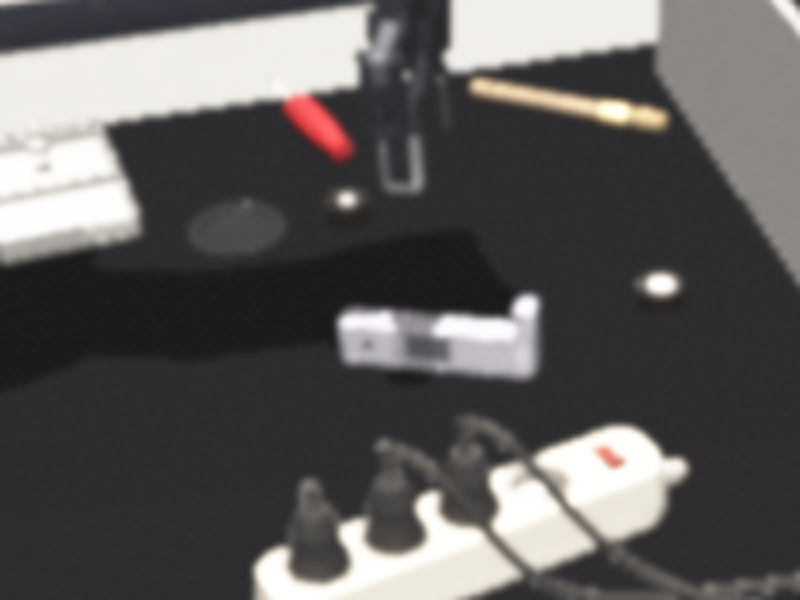

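The gripper hovers above the square: its fingers are at crop (400,190) and the grip mark is at (427,345). The estimates agree, so I'll descend and grip.

Call:
move_arm --angular '[[0, 0, 0], [0, 0, 0], [0, 0, 0], [0, 0, 0], [0, 0, 0], [0, 0, 0], [0, 0, 0]]' --slide '[[0, 0.001, 0.03], [0, 0.001, 0.065], [0, 0.001, 0.1], [0, 0.001, 0.12], [0, 0.001, 0.13], [0, 0.001, 0.1365], [0, 0.001, 0.1365]]' --claw '[0.06, 0.06, 0.06, 0.06, 0.06, 0.06, 0.06]'

```text
time_s: 4.05
ee_pos: [0.5214, 0.0669, 0.0139]
orientation: [-0.679, -3.067, 0.0]
contact_force: [0.3, 0.1, -0.4]
width: 0.0599
gripper_force: 0.0
```

Call:
move_arm --angular '[[0, 0, 0], [0, 0, 0], [0, 0, 0], [0, 0, 0], [0, 0, 0], [0, 0, 0], [0, 0, 0], [0, 0, 0]]' --slide '[[0, 0, 0], [0, 0, 0], [0, 0, 0], [0, 0, 0], [0, 0, 0], [0, 0, 0], [0, 0, 0], [0, 0, 0]]' --claw '[0.04, 0.03, 0.02, 0.01, 0.01, 0.01, 0.01, 0.01]' --squeeze 90

```text
time_s: 4.85
ee_pos: [0.5218, 0.0668, 0.0146]
orientation: [0.68, 3.066, 0.001]
contact_force: [-2.7, 0.6, 12.7]
width: 0.0157
gripper_force: 88.5
```

```bash
python3 -c "
from h import *
goto([.5215,.065,.25],155)"
```

```text
slide [-0.0007, -0.0016, -0.2354] ang [0.04, 0.04, -0.01] | pos [0.5218 0.0668 0.0146] F [-2.7  0.6 12.7] w 0.0157 g 88.5 t 4.85 j [-0.29  0.71  0.06  2.   -0.1   0.43  0.99]
```

Call:
move_arm --angular '[[0, 0, 0], [0, 0, 0], [0, 0, 0], [0, 0, 0], [0, 0, 0], [0, 0, 0], [0, 0, 0], [0, 0, 0]]' --slide '[[0, 0, -0.01], [0, 0, -0.03], [0, 0, -0.06], [0, 0, -0.095], [0, 0, -0.13], [0, 0, -0.165], [0, 0, -0.19], [0, 0, -0.2]]' --claw '[0.01, 0.01, 0.01, 0.01, 0.01, 0.01, 0.01, 0.01]'

```text
time_s: 5.65
ee_pos: [0.522, 0.0667, 0.2166]
orientation: [0.679, 3.064, 0.003]
contact_force: [-0.6, 0.9, -2.4]
width: 0.0158
gripper_force: 88.5
```

```bash
python3 - <<'E'
from h import *
# corner C, yaw f; blade face 55 mm short of the stop: grip 125 mm back
f=np.radians(9.8); C=np.array([.607,-.3215]); g=C-.13*np.array([np.cos(f),np.sin(f)]); print(g)
goto([*g,.215],189.8)
c=cam('scene'); im=c['frame'][:,:,::-1].copy()[40:270,180:380]; cv2.imwrite('pics/s2.png',cv2.resize(im,None,fx=2.6,fy=2.6,interpolation=cv2.INTER_CUBIC))
E
```

```text
[ 0.47889697 -0.34362723]
slide [-0.1344, -0.3901, 0.0011] ang [0.08, 0.19, -34.81] | pos [0.522  0.0667 0.2166] F [-0.6  0.9 -2.4] w 0.0158 g 88.5 t 5.65 j [-0.33  0.38  0.12  1.88 -0.06  0.87  0.95]
```

View pics/s2.png

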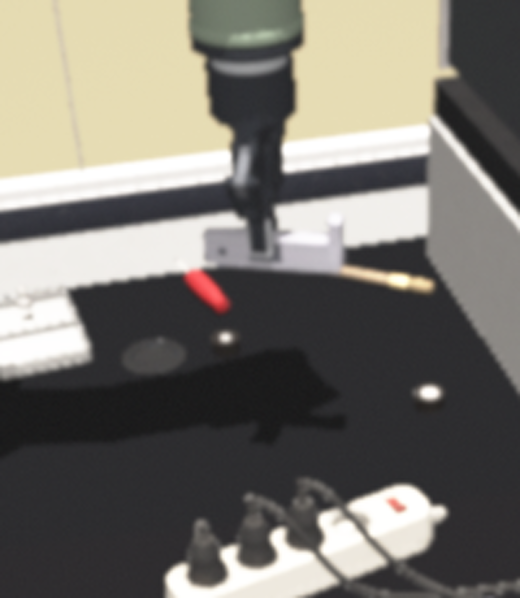

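The square is held level at crop (265,250), gripped at its dark mark. I'll carry it over the strip.

Call:
move_arm --angular '[[0, 0, -3], [0, 0, -7], [0, 0, -11], [0, 0, -15], [0, 0, -19], [0, 0, -23], [0, 0, -27], [0, 0, -30]]' --slide '[[-0.007, -0.02, 0], [-0.02, -0.058, 0], [-0.034, -0.098, 0], [-0.047, -0.137, 0], [-0.061, -0.176, 0], [-0.074, -0.215, 0], [-0.087, -0.254, 0], [-0.1, -0.29, 0]]' --claw '[0.01, 0.01, 0.01, 0.01, 0.01, 0.01, 0.01, 0.01]'

```text
time_s: 6.5
ee_pos: [0.4882, -0.2401, 0.2125]
orientation: [0.141, -3.137, -0.001]
contact_force: [0.4, 0.1, -2.5]
width: 0.0158
gripper_force: 88.6
```

```bash
python3 -c "
from h import *
goto([.479,-.3436,.15],189.8)"
```

```text
slide [0.0184, -0.1023, 0.0625] ang [0.05, -0.1, -4.66] | pos [ 0.4882 -0.2401  0.2125] F [ 0.4  0.1 -2.5] w 0.0158 g 88.6 t 6.5 j [ 0.28  0.42  0.08  1.84 -0.04  0.89  2.05]
```

Call:
move_arm --angular '[[0, 0, -2], [0, 0, -4], [0, 0, -4.7], [0, 0, -4.7], [0, 0, -4.7], [0, 0, -4.7], [0, 0, -4.7]]' --slide '[[0.006, -0.035, 0], [0.012, -0.07, 0], [0.018, -0.102, 0], [0.018, -0.102, 0.03], [0.018, -0.102, 0.0625], [0.018, -0.102, 0.0625], [0.018, -0.102, 0.0625]]' --claw '[0.01, 0.01, 0.01, 0.01, 0.01, 0.01, 0.01]'

```text
time_s: 7.2
ee_pos: [0.4801, -0.3413, 0.1509]
orientation: [0.266, -3.129, -0.002]
contact_force: [0.6, 0.2, -1.2]
width: 0.016
gripper_force: 88.4
```

```bash
python3 - <<'E'
from h import *
goto([.479,-.3436,.05],189.8)
for n in ['top','scene']:
    c=cam(n); print(n)
    a=c['frame'][:,:,::-1]; a=a[190:340,340:540] if n=='top' else a[180:380,220:450]
    cv2.imwrite(f'pics/{n}3.png',cv2.resize(a,None,fx=3,fy=3,interpolation=cv2.INTER_CUBIC))
    o=models.outline_of(n,'square')
    if o:
        P=cloud(c,o[0]['region']); print('sq',o[0]['score'],len(P),np.percentile(P[:,2],[5,25,50,75,95,99]).round(4))
        z=np.percentile(P[:,2],97); B=P[P[:,2]>z-.012]; print('blade?',B.mean(0),len(B))
        k=P-P.mean(0); w=np.linalg.svd(k,full_matrices=False)[2][0]; print('dir',w, np.degrees(np.arctan(w[1]/w[0])),cv2.minAreaRect(P[:,:2].astype(np.float32)*1000))
    for l,z in [('square_grip',.153),('square_heel',.138),('fixture_corner',.012)]:
        for m in models.mark_of(n,l)[:1]: print(l,m['score'],m['point'],atz(c,[m['point']],z))
    for l in ['fixture_stop','fixture_bridge','fixture_bed']:
        for m in models.outline_of(n,l)[:1]:
            P=cloud(c,m['region']); T=P[P[:,2]>.06] if l!='fixture_bed' else P[(P[:,2]<.022)]; print(l,m['score'],len(T)); 
            if len(T)>20: print(cv2.minAreaRect(T[:,:2].astype(np.float32)*1000))
E
```

```text
slide [0.0013, -0.0022, 0.1009] ang [0.07, -0.09, -0.09] | pos [ 0.4801 -0.3413  0.1509] F [ 0.6  0.2 -1.2] w 0.016 g 88.4 t 7.2 j [ 0.46  0.56  0.08  1.77 -0.06  0.81  2.31]
top
sq 0.82 530 [0.1362 0.1549 0.1652 0.1682 0.1872 0.2625]
blade? [ 0.53231623 -0.32417996  0.20680287] 77
dir [ 0.22412268 -0.1703304  -0.95956062] -37.23437345708883 ((466.2120361328125, -326.01446533203125), (93.66901397705078, 194.19900512695312), 58.63466262817383)
square_grip 0.61 [445.6, 269.3] [[ 0.47880748 -0.3427438   0.153     ]]
square_heel 0.89 [430.5, 233.9] [[ 0.55438714 -0.3275735   0.138     ]]
fixture_corner 0.87 [411.7, 220.3] [[ 0.61444977 -0.32046965  0.012     ]]
fixture_stop 0.95 226
((612.1580200195312, -320.3437194824219), (21.41221809387207, 60.77122497558594), 11.843932151794434)
fixture_bridge 0.51 201
((591.2095336914062, -323.2250671386719), (18.359622955322266, 51.75245666503906), 11.774271965026855)
fixture_bed 0.75 29
((555.5335083007812, -368.64727783203125), (34.86334991455078, 73.26638793945312), 55.147037506103516)
scene
sq 0.91 1120 [0.142  0.1506 0.1624 0.169  0.1857 0.1899]
blade? [ 0.54325611 -0.33549649  0.18593992] 97
dir [-0.9815334  -0.18595172 -0.04487917] 10.727561691788742 ((503.5633544921875, -246.38287353515625), (262.7680969238281, 141.7861785888672), 75.59219360351562)
square_grip 0.91 [307.7, 270.6] [[ 0.47991555 -0.33963866  0.153     ]]
square_heel 0.93 [345.4, 265.4] [[ 0.55491856 -0.33008787  0.138     ]]
fixture_corner 0.92 [364.6, 306.5] [[ 0.59835321 -0.32819202  0.012     ]]
fixture_stop 0.67 254
((611.9925537109375, -321.79083251953125), (23.213638305664062, 62.37479782104492), 10.664437294006348)
fixture_bridge 0.84 257
((592.675048828125, -325.3481140136719), (18.733020782470703, 52.59453582763672), 9.8329439163208)
fixture_bed 0.81 541
((526.1350708007812, -333.833251953125), (138.98094177246094, 28.476757049560547), 11.8326997756958)
```

View pics/scene3.png

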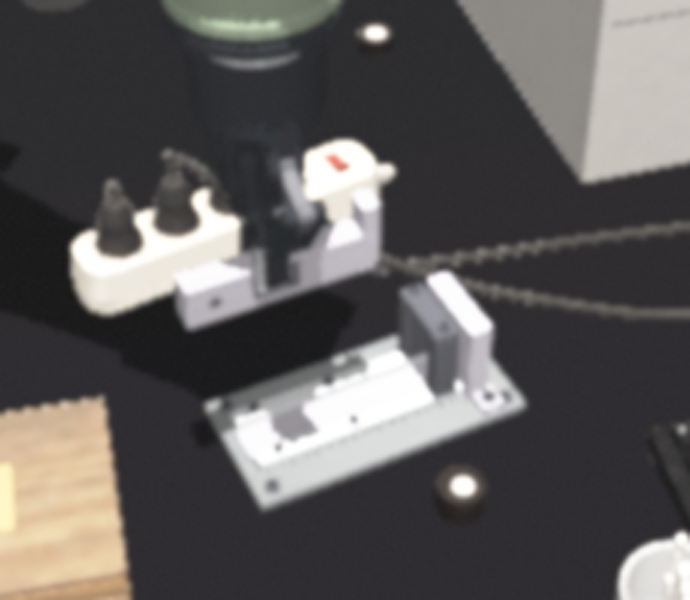

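View pics/top3.png

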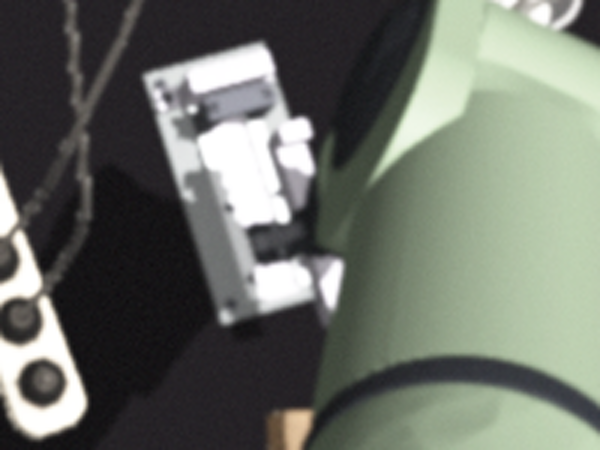

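The scene view shows the square at crop (280,260) above and behind the channel, blade toward the bridge at (430,330). The strip is clear of it. Next I'll check pitch and lateral offset.

```bash
python3 - <<'E'
from h import *
s=readout.observe(); f=np.radians(9.8); X=np.array([np.cos(f),np.sin(f)]); Y=np.array([-X[1],X[0]])
for n in ['scene','top']:
    c=cam(n); P=cloud(c,np.ones((480,640),bool)); d=P[:,:2]-s['ee_pos'][:2]; a=d@X; b=d@Y
    k=(abs(b)<7)&(b>-.007)&(b<.007)&(P[:,2]>.155)&(P[:,2]<.18)
    for lo,hi in [(-.06,-.018),(.018,.054)]:
        q=k&(a>lo)&(a<hi)
        if q.sum()>8: print(n,lo,q.sum(),'z med',np.median(P[q,2]).round(4),'a',a[q].mean().round(3))
    k=(P[:,2]>.138)&(P[:,2]<.20)&(abs(b)<.02)&(((a>.016)&(a<.09))|((a<-.02)&(a>-.08)))
    print('a range',np.percentile(a[k],[1,99]).round(4),'b',np.percentile(b[k],[2,98]).round(4))
    B=(a>.05)&(a<.08)&(P[:,2]>.178)&(P[:,2]<.2)&(abs(b)<.02); print('blade top z',np.percentile(P[B,2],[50,80]).round(4),'a,b',a[B].mean(),b[B].mean(),B.sum())
    lo=k&(b<-.005); 
    for A in [(-.055,-.03),(.03,.065)]:
        q=lo&(a>A[0])&(a<A[1]); print('side zmin',A,np.percentile(P[q,2],[2,5]).round(4) if q.sum()>5 else None)
    # rails / plate profile in fixture frame
    d=P[:,:2]-np.array([.607,-.3215]); a=d@X; b=d@Y
    for zl,zh in [(.0155,.021),(.005,.0105),(.055,.09)]:
        q=(a>-.16)&(a<.03)&(abs(b)<.06)&(P[:,2]>zl)&(P[:,2]<zh); print(zl,q.sum(),'a',np.percentile(a[q],[1,99]).round(4),'b',np.percentile(b[q],[1,99]).round(4))
E
```

```text
scene -0.06 135 z med 0.1683 a -0.039
scene 0.018 77 z med 0.1681 a 0.041
a range [-0.0556  0.0709] b [-0.0105  0.0075]
blade top z [0.1862 0.1884] a,b 0.06513282064811772 -0.0023975567499658064 78
side zmin (-0.055, -0.03) [0.1401 0.1411]
side zmin (0.03, 0.065) [0.1395 0.1404]
0.0155 707 a [-0.1487  0.0175] b [-0.0421  0.026 ]
0.005 959 a [-0.1591  0.0258] b [-0.0491  0.0483]
0.055 562 a [-0.0236  0.0166] b [-0.03    0.0286]
top -0.06 51 z med 0.1664 a -0.028
top 0.018 96 z med 0.167 a 0.04
a range [-0.0529  0.0706] b [-0.0084  0.0106]
blade top z [0.1859 0.1873] a,b 0.06522260701739593 -2.266505989449715e-05 71
side zmin (-0.055, -0.03) None
side zmin (0.03, 0.065) [0.1634 0.1637]
0.0155 457 a [-0.1497  0.0181] b [-0.0241  0.0389]
0.005 869 a [-0.1593  0.0279] b [-0.0464  0.0487]
0.055 483 a [-0.0239  0.016 ] b [-0.0288  0.03  ]
```

The square is level, with its underside about 13 mm below the TCP and the fixture frame confirmed. I'll align it 48 mm short of the stop and lower it.

```bash
python3 -c "
from h import *
goto([.4907,-.3416,.034],189.8)"
```

```text
slide [-0.0101, -0.0018, 0.1173] ang [-0.0, -0.0, -0.1] | pos [ 0.4805 -0.3416  0.1513] F [ 0.1  0.4 -1.7] w 0.0158 g 88.5 t 8.1 j [ 0.46  0.56  0.08  1.77 -0.06  0.81  2.31]
```

Call:
move_arm --angular '[[0, 0, 0], [0, 0, -0.1], [0, 0, -0.1], [0, 0, -0.1], [0, 0, -0.1], [0, 0, -0.1], [0, 0, -0.1], [0, 0, -0.1]]' --slide '[[-0.005, -0.001, 0.01], [-0.01, -0.0018, 0.03], [-0.01, -0.0018, 0.055], [-0.01, -0.0018, 0.08], [-0.01, -0.0018, 0.1], [-0.01, -0.0018, 0.112], [-0.01, -0.0018, 0.1173], [-0.01, -0.0018, 0.1173]]' --claw '[0.01, 0.01, 0.01, 0.01, 0.01, 0.01, 0.01, 0.01]'

```text
time_s: 8.9
ee_pos: [0.4906, -0.3416, 0.0336]
orientation: [0.268, -3.13, -0.0]
contact_force: [0.4, -0.1, -2.0]
width: 0.0157
gripper_force: 88.5
```

```bash
python3 -c "
from h import *
goto([.4907,-.3416,.025],189.8)"
```

```text
slide [-0.0001, -0.0, 0.0086] ang [0.02, -0.02, 0.01] | pos [ 0.4906 -0.3416  0.0336] F [ 0.4 -0.1 -2. ] w 0.0157 g 88.5 t 8.9 j [ 0.47  0.75  0.05  1.8  -0.07  0.59  2.31]
```

Call:
move_arm --angular '[[0, 0, 0], [0, 0, 0], [0, 0, 0], [0, 0, 0], [0, 0, 0]]' --slide '[[0, 0, 0.002], [0, 0, 0.004], [0, 0, 0.006], [0, 0, 0.0075], [0, 0, 0.0075]]' --claw '[0.01, 0.01, 0.01, 0.01, 0.01]'

```text
time_s: 9.4
ee_pos: [0.4908, -0.3418, 0.0267]
orientation: [-0.268, 3.13, -0.001]
contact_force: [-0.9, 0.6, 1.0]
width: 0.0154
gripper_force: 88.8
```

Call:
move_arm --angular '[[0, 0, 0], [0, 0, 0], [0, 0, 0]]' --slide '[[0, 0, 0.0005], [0, 0, 0.001], [0, 0, 0.001]]' --claw '[0.01, 0.01, 0.01]'

```text
time_s: 9.7
ee_pos: [0.4912, -0.3423, 0.0267]
orientation: [-0.268, 3.129, -0.002]
contact_force: [-3.7, 0.7, 16.5]
width: 0.0157
gripper_force: 91.0
```

Call:
move_arm --angular '[[0, 0, 0], [0, 0, 0], [0, 0, 0], [0, 0, 0], [0, 0, 0], [0, 0, 0], [0, 0, 0], [0, 0, 0]]' --slide '[[0, 0, -0.0006], [-0.003, 0, -0.0006], [-0.008, 0, -0.0006], [-0.013, 0, -0.0006], [-0.018, 0, -0.0006], [-0.022, 0, -0.0006], [-0.025, 0, -0.0006], [-0.025, 0, -0.0006]]' --claw '[0.01, 0.01, 0.01, 0.01, 0.01, 0.01, 0.01, 0.01]'

```text
time_s: 10.5
ee_pos: [0.5162, -0.3376, 0.0267]
orientation: [-0.269, 3.129, -0.001]
contact_force: [1.3, 0.4, 6.8]
width: 0.0153
gripper_force: 90.0
```

```bash
python3 - <<'E'
from h import *
f=np.radians(9.8); X=np.array([np.cos(f),np.sin(f)])
goto([*(np.array([.607,-.3215])-.0706*X),.0267],189.8)
c=cam('scene'); a=c['frame'][:,:,::-1][250:370,260:420]; cv2.imwrite('pics/s4.png',cv2.resize(a,None,fx=5,fy=5,interpolation=cv2.INTER_CUBIC))
E
```

```text
slide [-0.0216, 0.0004, 0.0] ang [-0.06, 0.08, 0.02] | pos [ 0.5162 -0.3376  0.0267] F [1.3 0.4 6.8] w 0.0153 g 90.0 t 10.5 j [ 0.45  0.78  0.06  1.75 -0.07  0.61  2.28]
```

View pics/s4.png

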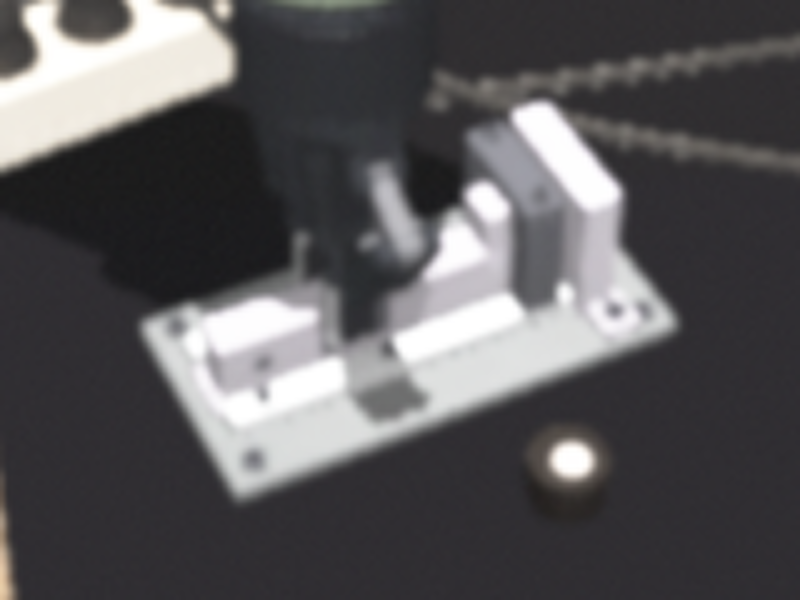

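The square sits in the channel between the rails. Its foot end is at (260,360) and the blade at (490,230), just entering the bridge. I'll keep sliding.

Call:
move_arm --angular '[[0, 0, 0], [0, 0, 0], [0, 0, 0], [0, 0, 0], [0, 0, 0], [0, 0, 0], [0, 0, 0]]' --slide '[[-0.003, 0, 0], [-0.007, 0, 0], [-0.011, 0, 0], [-0.014, 0, 0], [-0.017, 0, 0], [-0.019, 0, 0], [-0.019, 0, 0]]' --claw '[0.01, 0.01, 0.01, 0.01, 0.01, 0.01, 0.01]'

```text
time_s: 11.25
ee_pos: [0.5348, -0.3344, 0.0267]
orientation: [-0.269, 3.129, -0.001]
contact_force: [0.5, 0.2, 7.0]
width: 0.0158
gripper_force: 90.0
```

Call:
move_arm --angular '[[0, 0, 0], [0, 0, 0], [0, 0, 0], [0, 0, 0]]' --slide '[[-0.0007, 0, 0], [-0.0014, 0, 0], [-0.002, 0, 0], [-0.002, 0, 0]]' --claw '[0.01, 0.01, 0.01, 0.01]'

```text
time_s: 11.65
ee_pos: [0.5364, -0.3342, 0.0267]
orientation: [-0.268, 3.129, -0.001]
contact_force: [-0.7, 0.1, 8.2]
width: 0.0155
gripper_force: 90.0
```

Call:
move_arm --angular '[[0, 0, 0], [0, 0, 0], [0, 0, 0], [0, 0, 0]]' --slide '[[-0.0005, 0, 0], [-0.001, 0, 0], [-0.0015, 0, 0], [-0.0015, 0, 0]]' --claw '[0.01, 0.01, 0.01, 0.01]'

```text
time_s: 12.05
ee_pos: [0.5366, -0.3342, 0.0267]
orientation: [0.267, -3.129, 0.0]
contact_force: [-8.4, 0.2, 13.9]
width: 0.0161
gripper_force: 90.8
```

Call:
move_arm --angular '[[0, 0, 0], [0, 0, 0], [0, 0, 0]]' --slide '[[-0.0002, 0, -0.0002], [-0.0002, 0, -0.0002], [-0.0002, 0, -0.0002]]' --claw '[0.01, 0.01, 0.01]'

```text
time_s: 12.35
ee_pos: [0.5366, -0.3342, 0.0267]
orientation: [0.267, -3.129, 0.0]
contact_force: [-8.2, -1.0, 11.6]
width: 0.0155
gripper_force: 90.3
```

```bash
python3 - <<'E'
from h import *
f=np.radians(9.8); X=np.array([np.cos(f),np.sin(f)]); Y=np.array([-X[1],X[0]]); C=np.array([.607,-.3215])
goto([*(C-.0706*X),.0267],189.8); s=readout.observe(); print(R.from_rotvec(s['orientation']).as_matrix().round(4),s['ft_torque'])
for n in ['scene','top']:
    c=cam(n); P=cloud(c,np.ones((480,640),bool)); d=P[:,:2]-C; a=d@X; b=d@Y
    for lo,hi in [(-.128,-.09),(-.052,-.026)]:
        q=(a>lo)&(a<hi)&(abs(b)<.006)&(P[:,2]>.035)&(P[:,2]<.055); print(n,lo,q.sum(),np.median(P[q,2]) if q.any() else None)
    q=(a>-.15)&(a<-.025)&(abs(b)<.016)&(P[:,2]>.03)&(P[:,2]<.05); print('foot end',np.percentile(a[q],[1,2]))
    if n=='scene': 
        a=c['frame'][:,:,::-1][250:370,260:420]; cv2.imwrite('pics/s5.png',cv2.resize(a,None,fx=5,fy=5,interpolation=cv2.INTER_CUBIC))
E
```

```text
slide [-0.0009, 0.0005, -0.0] ang [-0.01, -0.08, -0.04] | pos [ 0.5366 -0.3342  0.0267] F [-8.2 -1.  11.6] w 0.0155 g 90.3 t 12.35 j [ 0.42  0.8   0.06  1.71 -0.07  0.64  2.26]
[[-9.855e-01 -1.696e-01 -1.400e-03]
 [-1.696e-01  9.855e-01 -4.000e-04]
 [ 1.400e-03 -2.000e-04 -1.000e+00]] [-1.41685452e-01  1.64331359e+00  1.28970626e-03]
scene -0.128 91 0.043987996298070264
scene -0.052 3 0.042877776559551606
foot end [-0.1269751  -0.12672668]
top -0.128 0 None
top -0.052 13 0.042505544786728855
foot end [-0.09209703 -0.09131636]
```

View pics/s5.png

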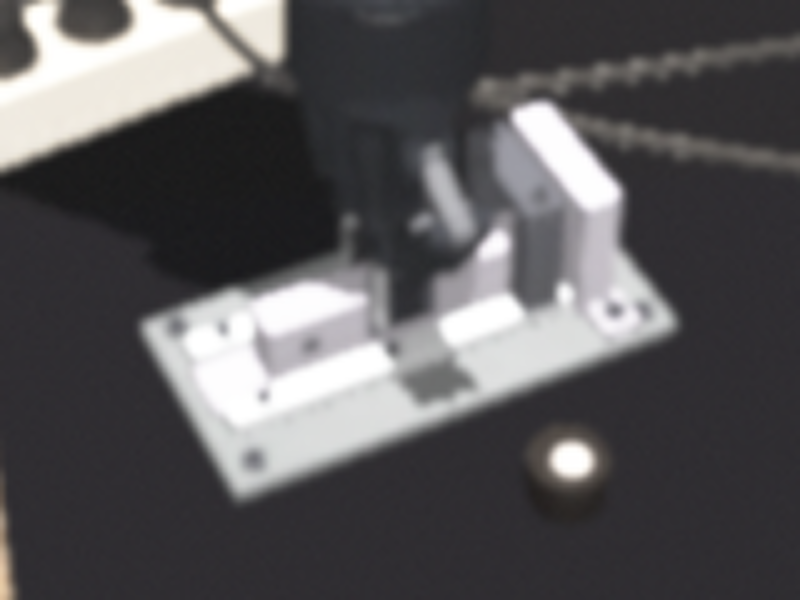

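Call:
move_arm --angular '[[0, 0, 0], [0, 0, 0], [0, 0, 0], [0, 0, 0]]' --slide '[[-0.0002, 0, 0], [-0.0004, 0, 0], [-0.0004, 0, 0], [-0.0004, 0, 0]]' --claw '[0.01, 0.01, 0.01, 0.01]' --squeeze 65

```text
time_s: 12.85
ee_pos: [0.5367, -0.3342, 0.0267]
orientation: [0.267, -3.128, 0.0]
contact_force: [-11.0, -0.9, 12.9]
width: 0.0158
gripper_force: 90.7
```

Call:
move_arm --angular '[[0, 0, 0], [0, 0, 0], [0, 0, 0], [0, 0, 0]]' --slide '[[0, 0, 0], [0, 0, 0], [0, 0, 0], [0, 0, 0]]' --claw '[0.01, 0.01, 0.01, 0.01]'

```text
time_s: 13.25
ee_pos: [0.5367, -0.3342, 0.0267]
orientation: [0.267, -3.128, 0.0]
contact_force: [-9.5, -1.0, 13.9]
width: 0.016
gripper_force: 90.7
```

Call:
move_arm --angular '[[0, 0, 0], [0, 0, 0], [0, 0, 0], [0, 0, 0]]' --slide '[[-0.0001, 0, -0.0002], [-0.0001, 0, -0.0002], [-0.0001, 0, -0.0002], [-0.0001, 0, -0.0002]]' --claw '[0.01, 0.01, 0.01, 0.01]'

```text
time_s: 13.65
ee_pos: [0.5367, -0.3342, 0.0267]
orientation: [0.267, -3.128, 0.0]
contact_force: [-9.0, -0.8, 10.1]
width: 0.0158
gripper_force: 90.2
```

```bash
python3 -c "
from h import *
print(workorder.finish_job())"
```

```text
the job is handed in; nothing more can be done
None
```

The square is seated in the corner, foot flat on the bed as far as the depth images show, with its blade against the stop. It is still gripped at about 90 N and pressed about 10 N down and 9 N forward; I handed the job in after 13.65 s, with the specimens untouched.

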